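Battery from behind the screw jars

ROBOT

A 6-joint arm with a two-finger parallel gripper is mounted at the origin on the work surface. World frame = base frame: x ahead of the robot, y to its left, z up, the work surface at z = 0. Lengths are in m, angles in degrees, forces in N, time in s.
With the tool pointing down it reaches from about 0.3 to 0.75 m from the base axis. Payload 8.5 kg.
Tool frame: the origin (TCP) lies between the finger pads; the fingertips stand 17 mm ahead of it and the grasp point (between the pads) lies 2 mm behind it; z points along the fingers, y is the line along which they close (so a half turn about z gives the same grasp; the last joint's range is limited). The gripper opens to 85 mm and grips with 20 to 120 N. Pads are 22 mm wide; open, the fingers measure 114 mm over their backs; the gripper's body (76 mm by 85 mm) begins 54 mm behind the grasp point. The pads swing forward as they close: fully open they stand 13 mm farther back than shut.
Start: joints at [54.414, 21.807, 74.336, -0, 83.858, -12.336], TCP at [0.217, 0.505, 0.248] pointing down, gripper open.
Joint ranges: [-178.18, 178.18], [-50.72, 133.34], [12.68, 142.11], [-81.47, 261.47], [9.98, 163.14], [-165.26, 165.26]. Speed limits (degrees/s): [136.94, 136.94, 180, 180, 180, 180].

INTERFACE

Orientations are given as [roll, pitch, yaw] about the fixed x, y, z axes, in that order (R = Rz(yaw) Ry(pitch) Rx(roll)).
In Python, from plant import status, optics, job_done gives the robot as it stands. The module is installed in compiled form; this text tells all that it offers.
- The arm moves only by the tool step_arm, never from a script. Its argument "commands" is one flat list of numbers, 6 for each row, row after row: the shift along the world's x, y, z in fractions of the full range, 1 being 600 mm, then the turn, a rotation vector about the world's x, y, z in parts of the range, where 1.0 means pi rad. In form: [x, y, z, ax, ay, az, x, y, z, ax, ay, az, ...]. A call has 1 to 8 rows; each row is the pose to reach, as a shift and turn from the pose commanded when the call began; what a row does not reach only later rows make up. A row lasts 1/10 s, in which the tool goes at most 50 mm and 8.59 degrees, less where a joint would pass 70% of its speed; a pose out of reach is approached as far as the arm can. Shift and turn numbers lie between -1 and 1, and a call with a number outside is refused. A call with a gripper value outside its range is refused whole. "hand" is the opening, from 0 (shut) to 1 (fully open), set as the call begins (left out, the last holds). The fingers move at their own pace and stop on an object; "squeeze" is the grip in N (left out, the last holds). Time passes only in rows, so rows that repeat a pose let the fingers close. It gives the time, the measured TCP pose, the force, the opening and the grip force at its end, in the units of the state.
- status.get_state(): the state, without advancing time (a new reading comes with each control period).
- optics.snapshot(name): name is "side" or "top" or "wrist"; returns (picture, depth): 420x560x3 uint8, red, green, blue; 420x560 float32, m along the optical axis (not along the pixel's ray), 0 where there is no reading.
- optics.camera_params(name): a dict with "camera_matrix" (3x3 intrinsics, pixels), "R" (3x3) and "t" (3): a world point X has camera coordinates R X + t; the wrist camera has in their place "tool_from_camera" (4x4, takes a point from camera to tool coordinates, whose origin is the TCP and whose axes are the flange's). Camera axes: x right, y down, z forward; pixel columns grow to the right and rows downward; lengths in m; the calibration is good to about 2 mm. A picture is of the moment at which its call begins: read the wrist's pose just before it. camera_params takes no time and is no camera call.
- job_done(): hands the job in; it is judged then, once.
The state is a dict: "t": time; "qpos": joint angles; "dq": joint speeds; "effort": joint torques, N m; "tool_pos": TCP position; "tcp_rot": TCP orientation; "force": force on the tool from outside, world axes, zero at the start; "wrist_torque": the same for the moment, N m; "grip_width": opening from 0.0 (shut) to 1.0 (fully open); "grip_force": force on a finger pad.
Only numpy, scipy, OpenCV 4.12 (cv2) and the standard library are available. Lean on these libraries where they do the work, as an engineer would, in place of code of your own. Each camera call takes 0.05 s, during which the arm holds its last target. There are 200 camera calls.

TASK

The tool battery is boxed in behind the three screw jars. First stand all three jars upright on the green parking mat at the side, then seat the battery all the way down in the charger cradle, and only then put every jar back, upright and centred on the white mark of the plate that has its lid's colour. Do not touch the battery until all jars are on the mat, do not knock any jar over, and leave the white mug where it is.

Things in the scene. Friction and masses are not known exactly. Their poses are not given: they have to be found in the camera images.
- jar_red: Clear screw jar (steel screws) with a red lid: an upright round cylinder, diameter 54 mm all the way up (lid included), 110 mm high (lid: the top 22 mm), 0.2 to 0.45 kg, loose and closed. Origin at the centre of its underside, z up. At the start it stands on the red plate.
- jar_yellow: Clear screw jar (brass screws) with a yellow lid: an upright round cylinder, diameter 54 mm all the way up (lid included), 110 mm high (lid: the top 22 mm), 0.2 to 0.45 kg, loose and closed. Origin at the centre of its underside, z up. At the start it stands on the yellow plate.
- jar_blue: Clear screw jar (steel screws) with a blue lid: an upright round cylinder, diameter 54 mm all the way up (lid included), 110 mm high (lid: the top 22 mm), 0.2 to 0.45 kg, loose and closed. Origin at the centre of its underside, z up. At the start it stands on the blue plate.
- plate_red: Red plate with a white round mark (66 mm across), 74 mm in y, 88 mm in x, 3 mm thick, fixed on a plywood board 12 mm thick. Origin on its underside under the mark's centre, where the red jar belongs; a jar stands 3 mm above it. The plates form a row along their common y axis, 80 mm apart, in shuffled order; x points away from the robot, to the battery.
- plate_yellow: Yellow plate with a white round mark (66 mm across), 74 mm in y, 88 mm in x, 3 mm thick, fixed on a plywood board 12 mm thick. Origin on its underside under the mark's centre, where the yellow jar belongs; a jar stands 3 mm above it. The plates form a row along their common y axis, 80 mm apart, in shuffled order; x points away from the robot, to the battery.
- plate_blue: Blue plate with a white round mark (66 mm across), 74 mm in y, 88 mm in x, 3 mm thick, fixed on a plywood board 12 mm thick. Origin on its underside under the mark's centre, where the blue jar belongs; a jar stands 3 mm above it. The plates form a row along their common y axis, 80 mm apart, in shuffled order; x points away from the robot, to the battery.
- battery: Tool battery, black block with an orange top, loose, 0.25 to 0.5 kg: 50 mm in x, 95 mm in y (orange part 80 mm), 45 mm high. Origin at the centre of its underside. It lies behind the jars on the board (top at 12 mm; 8 mm lip at the far edge), long axis along the row, about 12 mm from the jars: no finger fits between. Grip it across the 50 mm width.
- charger: Charger, fixed: black and grey cradle 86 mm in x, 131 mm in y, with an open recess 66 mm in x by 111 mm in y; its floor is 15 mm, its rim 27 mm above the table; two brass strips on the floor. Origin at the centre of its underside. The seated battery lies on the floor, its y axis along the charger's y, either way round. It is on the other side of the board than the mat.
- mat: Parking mat, green with a black edge, fixed on the table to the left or the right of the board: 280 mm in x by 110 mm in y, 4 mm thick. Origin at the centre of its underside. Room for three jars in a row along its x axis (for example 85 mm apart).
- mug: White mug, a bystander beyond the board, 76 mm across, 90 mm high, with a handle; loose, to be left alone. Origin at the centre of its underside.
Things that resemble listed ones, but are neither listed nor needed, are in the scene too. What is shaped like the jar_yellow but pink, purple or turquoise is not meant.

How it is judged:
By the outcome, as a careful person would: the job done as asked, in the order asked, and still so for the second after the job is handed in, with the robot touching nothing.
It also fails if it takes over 138 s, if anything falls off the work surface, if the arm or the gripper's body presses on something with over 40 N, if the wrist force passes 120 N, or if a joint passes its speed limit or range.

## Working session

There is one attempt and no reset: what is moved stays moved. The work goes in short steps, Python scripts to look and compute and a tool call to move; the robot and the scene stay as the last step left them, time stands still between calls to the robot, and variables do not carry over. Pictures are saved under pics/ and viewed, at most 14 in all, crops included, and the job is handed in when it is done.

Besides the shell and the picture viewer there is one more tool, called after "Emit:" as name(argument=value, ...) on one line, values as JSON. step_arm: Moves the arm, as the interface text tells. Its arguments: {"type":"object","properties":{"commands":{"type":"array"},"hand":{"type":"number"},"squeeze":{"type":"number"}},"required":["commands"]}

```bash
mkdir -p pics
cat > h.py <<'E'
import numpy as np, cv2
from plant import status, optics
def cam(n):
    p=optics.camera_params(n);K=np.array(p["camera_matrix"])
    return K,p
def pose(n):
    K,p=cam(n)
    if n!="wrist": R=np.array(p["R"]);t=np.array(p["t"]);return K,R,t
    from scipy.spatial.transform import Rotation as Ro
    s=status.get_state();T=np.eye(4);T[:3,:3]=Ro.from_euler("xyz",s["tcp_rot"],degrees=True).as_matrix();T[:3,3]=s["tool_pos"]
    W=np.linalg.inv(T@np.array(p["tool_from_camera"]));return K,W[:3,:3],W[:3,3]
def toplane(uv,z,P):
    K,R,t=P;uv=np.atleast_2d(uv).astype(float)
    d=(np.linalg.inv(K)@np.c_[uv,np.ones(len(uv))].T).T@R;c=-R.T@t
    return c+d*((z-c[2])/d[:,2])[:,None]
def cloud(dep,P):
    K,R,t=P;h,w=dep.shape;v,u=np.mgrid[:h,:w]
    X=np.stack([(u-K[0,2])/K[0,0]*dep,(v-K[1,2])/K[1,1]*dep,dep],-1)
    return (X-t)@R
E
python3 - <<'E'
from h import *
import pickle
D={}
for n in("top","side"):
    P=pose(n);im,d=optics.snapshot(n);D[n]=(P,im,d);cv2.imwrite(f"pics/{n}0.png",im[:,:,::-1]);print(n,(-P[1].T@P[2]).round(3))
pickle.dump(D,open("d0.pkl","wb"));print(status.get_state())
E
```

```text
top [ 0.495 -0.008  0.857]
side [ 0.997 -0.599  0.684]
{'t': 0.1, 'qpos': array([ 5.44153692e+01,  2.18363350e+01,  7.43776880e+01,  7.10092681e-04,
        8.38554431e+01, -1.23349442e+01]), 'dq': array([ 0.00280322, -0.11985689, -0.1047528 ,  0.04649586, -0.00315382,
       -0.03616659]), 'effort': array([ 3.45046326e-03, -4.49218726e+01, -2.31657797e+01, -1.49793600e-04,
        3.67549947e-03,  2.32748715e-05]), 'tool_pos': array([0.21696713, 0.50515644, 0.24779697]), 'tcp_rot': array([-1.79932288e+02, -1.55294056e-02,  1.56750228e+02]), 'force': array([-0.51227039, -0.44222718, -0.59786627]), 'wrist_torque': array([-0.0033952 , -0.04768367, -0.06744814]), 'grip_force': 0.0, 'grip_width': 1.0015099152531848}
```

View pics/top0.png

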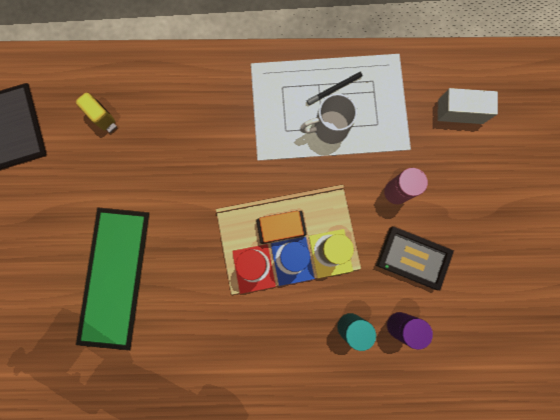

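View pics/side0.png

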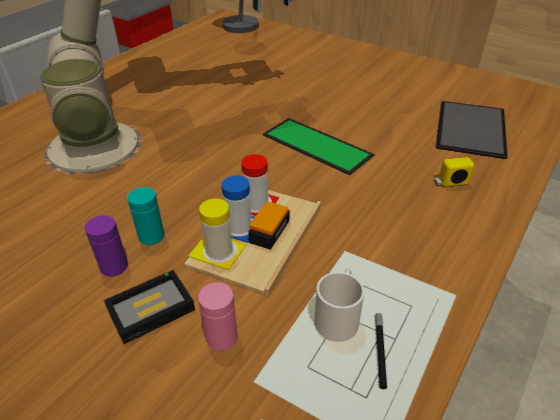

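The top view shows red, blue and yellow lids at about (253,265), (294,258) and (337,250), with the battery at (282,227). The mat is at (113,280) on the +y side and the charger at (414,258). The pink, purple and turquoise decoys stand near the charger, and the mug is at (335,120).

```bash
cat > m.py <<'E'
from h import *
def rect(pts):
    (c,s,a)=cv2.minAreaRect((pts[:,:2]*1000).astype(np.float32));return np.round(c,1),np.round(s,1),round(a,1)
def blob(m):
    n,l,s,c=cv2.connectedComponentsWithStats(m.astype(np.uint8));return l==1+np.argmax(s[1:,4])
def masks(im):
    H=cv2.cvtColor(im,cv2.COLOR_RGB2HSV).astype(int);h,s,v=H[...,0],H[...,1],H[...,2]
    g=(s>150)
    return dict(red=((h<6)|(h>174))&g&(v>80),yellow=(h>24)&(h<34)&g&(v>80),blue=(h>105)&(h<125)&g&(v>60),green=(h>50)&(h<75)&g&(v>50),orange=(h>8)&(h<20)&(s>190)&(v>120)),H
E
python3 - <<'E'
from m import *
import pickle
P,im,d=pickle.load(open("d0.pkl","rb"))["top"]
M,H=masks(im);C=cloud(d,P);Z=C[...,2]
ok=d>0
for k in("red","yellow","blue"):
    m=blob(M[k]&ok&(Z>.11));v,u=np.where(m);
    (c,r)=cv2.minEnclosingCircle(np.c_[u,v].astype(np.float32)[:,None])
    print(k,m.sum(),"z",np.median(Z[m]).round(4),"ctr",toplane([c],.125,P)[0].round(4),"r",r, "mean",C[m].mean(0).round(4))
    m=M[k]&ok&(Z<.03)&(Z>.005)&(abs(C[...,0]-.45)<.2)&(abs(C[...,1])<.25); m=blob(m);v,u=np.where(m); print("  plate",m.sum(),rect(toplane(np.c_[u,v],.015,P)))
m=blob(M["green"]);v,u=np.where(m);print("mat",rect(toplane(np.c_[u,v],.004,P)))
m=blob(M["orange"]&ok&(Z>.04)&(Z<.07));v,u=np.where(m);print("orange",m.sum(),np.median(Z[m]),rect(toplane(np.c_[u,v],.057,P)))
X,Y=C[...,0],C[...,1]
cx,cy=toplane([[414,258]],.02,P)[0][:2];print("chg approx",cx,cy)
near=ok&(np.hypot(X-cx,Y-cy)<.085)
m=blob(near&(Z>.021)&(Z<.035));v,u=np.where(m);print("rim",m.sum(),np.median(Z[m]),rect(toplane(np.c_[u,v],.027,P)))
m=blob(near&(Z>.010)&(Z<.020)&(np.hypot(X-cx,Y-cy)<.066));v,u=np.where(m);print("floor",m.sum(),np.median(Z[m]),rect(toplane(np.c_[u,v],.015,P)))
h,s,v_=H[...,0],H[...,1],H[...,2]
b=near&(h>12)&(h<30)&(s>90)&(v_>120)&(Z>.008);v,u=np.where(b);print("brass",b.sum(),rect(toplane(np.c_[u,v],.015,P)))
# tall things
n,l,st,c=cv2.connectedComponentsWithStats((ok&(Z>.085)).astype(np.uint8))
for i in range(1,n):
    if st[i,4]>60: print("tall",c[i].round(),st[i,4],C[l==i].mean(0).round(3),Z[l==i].max().round(3))
E
```

```text
red 692 z 0.1246 ctr [0.496  0.0361 0.125 ] r 14.983424186706543 mean [0.4959 0.0361 0.1246]
  plate 671 (array([488.3,  36.4]), array([87. , 73.5]), 10.6)
yellow 25 z 0.1206 ctr [ 0.5109 -0.104   0.125 ] r 10.30786418914795 mean [ 0.508  -0.1017  0.1192]
  plate 9 (array([ 481.2, -124.2]), array([ 2. , 18.1]), 58.5)
blue 674 z 0.1248 ctr [ 0.5096 -0.0435  0.125 ] r 14.904156684875488 mean [ 0.5096 -0.0431  0.1247]
  plate 355 (array([478.2, -46.6]), array([35.6, 70.7]), 8.6)
mat (array([446.4, 328.7]), array([ 86.7, 201.4]), 83.6)
orange 1 0.05352804872837129 (array([544.6, -13.4]), array([0., 0.]), 0.0)
chg approx 0.5049721616291343 -0.2892622507027928
rim 1087 0.026721094427113658 (array([ 505.5, -291.2]), array([132.9,  86.7]), 67.2)
floor 1723 0.014994434642879823 (array([ 505.6, -295.4]), array([110.8,  65.5]), 67.4)
brass 304 (array([ 505.5, -291.4]), array([49.9, 36.4]), 67.3)
tall [338. 111.] 265 [ 0.79  -0.133  0.089] 0.092
tall [412. 182.] 737 [ 0.644 -0.263  0.108] 0.113
tall [338. 249.] 763 [ 0.522 -0.119  0.123] 0.128
tall [295. 256.] 716 [ 0.509 -0.043  0.125] 0.129
tall [251. 264.] 727 [0.496 0.035 0.124] 0.129
tall [416. 333.] 854 [ 0.372 -0.256  0.108] 0.114
tall [360. 334.] 809 [ 0.371 -0.156  0.109] 0.114
```

Run:
```python
from m import *
import pickle
P,im,d=pickle.load(open("d0.pkl","rb"))["top"]
M,H=masks(im);C=cloud(d,P);Z=C[...,2];X,Y=C[...,0],C[...,1];ok=d>0
print(H[245,340],H[272,335],H[227,282],H[340,100],H[250,120])
h,s,v=H[...,0],H[...,1],H[...,2]
y=(h>22)&(h<38)&(s>130)
def pr(n,m,z):
    m=blob(m);a,b=np.where(m);print(n,m.sum(),rect(toplane(np.c_[b,a],z,P)))
    return m
near=(X>.4)&(X<.62)&(Y<.1)&(Y>-.19)
pr("ylid",y&near&(Z>.118),.125)
pr("yplate",(y|((s<60)&(v>150)))&near&(Z<.03)&(Y<-.07),.015)
pr("rplate",(M["red"]|((s<60)&(v>150)))&near&(Z<.03)&(Y>0),.015)
pr("bplate",((h>100)&(h<130)&(s>130)|((s<60)&(v>150)))&near&(Z<.03)&(Y<0)&(Y>-.09),.015)
pr("orange",(Z>.050)&(Z<.065)&near&(X>.53),.057)
pr("battall",(Z>.03)&(Z<.065)&near&(X>.53),.057)
pr("mat",(h>45)&(h<80)&(s>90)&(Y>.2),.004)
# plates by edges red: u,v
for z0 in[(.024)]:
    pr("lip",ok&(Z>.016)&(Z<.03)&(X>.59)&(X<.7)&(abs(Y)<.2),.02)
cv2.imwrite("pics/topz.png",cv2.resize(im[190:300,210:370,::-1],(800,550),interpolation=cv2.INTER_CUBIC))
```

```text
[ 31 141 199] [ 31 144 199] [ 18 165 189] [ 64 154 121] [ 64 151 142]
ylid 703 (array([ 522.3, -120.3]), array([51.7, 51.4]), 89.3)
yplate 352 (array([ 492.5, -125.2]), array([39.2, 73.2]), 6.7)
rplate 703 (array([488.1,  36.7]), array([87.3, 72.9]), 10.6)
bplate 391 (array([479.9, -46.1]), array([39.9, 71.1]), 8.6)
orange 1029 (array([570.3, -20.5]), array([49.8, 79.6]), 10.1)
battall 1229 (array([569.4, -20.2]), array([51.4, 92.8]), 10.0)
mat 5943 (array([474.3, 325.4]), array([ 93.8, 262.8]), 83.7)
lip 503 (array([631.3, -19.2]), array([  8.5, 268.8]), 10.4)
```

View pics/topz.png

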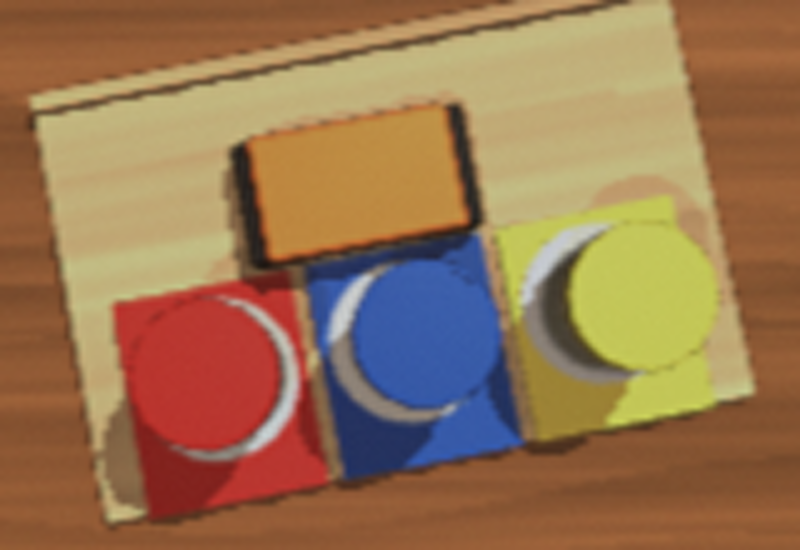

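The manual's scale: shifts go in shares of 600 mm and turns go in shares of pi rad. Converting my numbers, -32 cm is -0.5333, 19 cm is 0.3167, 0.41 rad is 0.1305.

Emit:
step_arm(commands=[0.3167, -0.5333, -0.05, 0, 0, 0.1305, 0.3167, -0.5333, -0.05, 0, 0, 0.1305, 0.3167, -0.5333, -0.05, 0, 0, 0.1305, 0.3167, -0.5333, -0.05, 0, 0, 0.1305, 0.3167, -0.5333, -0.05, 0, 0, 0.1305, 0.3167, -0.5333, -0.05, 0, 0, 0.1305, 0.3167, -0.5333, -0.05, 0, 0, 0.1305, 0.3167, -0.5333, -0.05, 0, 0, 0.1305], hand=0.78)

```text
t: 0.9
tool_pos: [0.408, 0.1829, 0.218]
tcp_rot: [-180.0, -0.0, -179.8]
force: [0.4, 1.2, -0.8]
grip_width: 0.778
grip_force: 0.0
```

Converted, -14.9 cm is -0.2483, 8.9 cm is 0.1483, 0.17 rad is 0.0541.

Emit:
step_arm(commands=[0.1483, -0.2483, 0, 0, 0, 0.0541, 0.1483, -0.2483, 0, 0, 0, 0.0541, 0.1483, -0.2483, 0, 0, 0, 0.0541, 0.1483, -0.2483, 0, 0, 0, 0.0541, 0.1483, -0.2483, -0.0583, 0, 0, 0.0541, 0.1483, -0.2483, -0.1, 0, 0, 0.0541, 0.1483, -0.2483, -0.1, 0, 0, 0.0541])

```text
t: 1.6
tool_pos: [0.4946, 0.0363, 0.1555]
tcp_rot: [179.9, -0.4, -170.1]
force: [0.0, -0.4, 1.0]
grip_width: 0.777
grip_force: 0.0
```

Run:
```python
from h import *
P=pose("wrist");s=status.get_state();im,d=optics.snapshot("wrist");C=cloud(d,P);Z=C[...,2]
cv2.imwrite("pics/w1.png",im[:,:,::-1]);print(s["tool_pos"],s["tcp_rot"],(-P[1].T@P[2]).round(3))
n,l,st,c=cv2.connectedComponentsWithStats(((d>0)&(Z>.115)&(Z<.135)).astype(np.uint8))
for i in range(1,n):
    if st[i,4]>300:
        v,u=np.where(l==i);(cc,r)=cv2.minEnclosingCircle(np.c_[u,v].astype(np.float32)[:,None]);print(c[i].round(),st[i],toplane([cc],.125,P)[0].round(4),C[l==i].mean(0).round(4),r)
```

```text
[0.49456396 0.03627434 0.15553459] [ 179.86876241   -0.36819269 -170.05424953] [0.429 0.025 0.282]
[122. 249.] [  72  203  106   98 7365] [ 0.5078 -0.041   0.125 ] [ 0.507  -0.0424  0.1245] 53.10612487792969
[272. 253.] [ 223  204  100   98 7565] [0.4953 0.0359 0.125 ] [0.4953 0.036  0.1247] 50.12813949584961
[ 15. 253.] [   0  206   39   91 2436] [ 0.5184 -0.1051  0.125 ] [ 0.5195 -0.0996  0.1227] 45.011207580566406
```

View pics/w1.png

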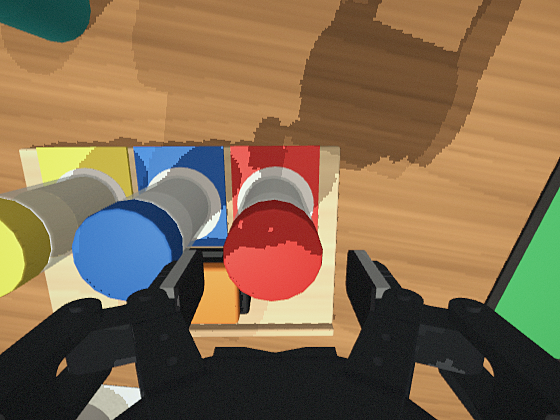

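The wrist view shows the red lid at (272,253), centred between the open fingers, with blue at (122,249). Both positions agree with the top camera, so I'll descend and grip.

Converted, -6.5 cm is -0.1083, -3.5 cm is -0.0583.

Emit:
step_arm(commands=[0, 0, -0.0583, 0, 0, 0, 0, 0, -0.1083, 0, 0, 0, 0, 0, -0.1083, 0, 0, 0])

```text
t: 1.95
tool_pos: [0.4971, 0.0364, 0.0939]
tcp_rot: [-179.9, 0.1, -170.0]
force: [-0.4, -0.2, 0.3]
grip_width: 0.776
grip_force: 0.1
```

Emit:
step_arm(commands=[0, 0, 0, 0, 0, 0, 0, 0, 0, 0, 0, 0, 0, 0, 0, 0, 0, 0, 0, 0, 0, 0, 0, 0], hand=0, squeeze=50)

```text
t: 2.35
tool_pos: [0.497, 0.0364, 0.0948]
tcp_rot: [-180.0, 0.2, -170.0]
force: [-0.5, 0.2, 6.4]
grip_width: 0.621
grip_force: 52.0
```

Converted, 26 cm is 0.4333, 22 cm is 0.3667, -0.285 rad is -0.0907.

Emit:
step_arm(commands=[0, 0, 0.05, 0, 0, 0, 0, 0, 0.1167, 0, 0, 0, -0.0233, 0.0667, 0.1167, 0, 0, -0.0159, -0.05, 0.1417, 0.1167, 0, 0, -0.0318, -0.075, 0.2167, 0.1167, 0, 0, -0.0477, -0.1, 0.2917, 0.1167, 0, 0, -0.0637, -0.1267, 0.3667, 0.1167, 0, 0, -0.0796, -0.15, 0.4333, 0.1167, 0, 0, -0.0907])

```text
t: 3.15
tool_pos: [0.4048, 0.2983, 0.1638]
tcp_rot: [180.0, 0.0, 173.6]
force: [1.7, -0.8, -3.2]
grip_width: 0.616
grip_force: 54.2
```

Converted, -8.1 cm is -0.135, -8 cm is -0.1333.

Emit:
step_arm(commands=[-0.0233, 0.0583, 0, 0, 0, 0, -0.0267, 0.065, 0, 0, 0, 0, -0.0267, 0.065, -0.05, 0, 0, 0, -0.0267, 0.065, -0.1, 0, 0, 0, -0.0267, 0.065, -0.125, 0, 0, 0, -0.0267, 0.065, -0.1333, 0, 0, 0, -0.0267, 0.065, -0.135, 0, 0, 0])

```text
t: 3.85
tool_pos: [0.3896, 0.3344, 0.0839]
tcp_rot: [-179.9, -0.1, 173.7]
force: [-8.4, -6.9, 22.6]
grip_width: 0.625
grip_force: 56.1
```

Converted, -13.8 cm is -0.23, 8.4 cm is 0.14, 0.18 rad is 0.0573.

Emit:
step_arm(commands=[0, 0, 0.0033, 0, 0, 0, 0, 0, 0.0033, 0, 0, 0, 0, 0, 0.0033, 0, 0, 0, 0, 0, 0.0667, 0, 0, 0, 0, 0, 0.14, 0, 0, 0, 0.0233, -0.0767, 0.14, 0, 0, 0.0191, 0.0467, -0.1533, 0.14, 0, 0, 0.0382, 0.07, -0.23, 0.14, 0, 0, 0.0573], hand=0.8)

```text
t: 4.65
tool_pos: [0.4324, 0.1959, 0.1668]
tcp_rot: [180.0, 0.1, -175.8]
force: [-0.0, 0.0, -0.5]
grip_width: 0.797
grip_force: 0.0
```

Run:
```python
from m import *
P=pose("top");im,d=optics.snapshot("top");M,H=masks(im);C=cloud(d,P);Z=C[...,2]
h,s,v=H[...,0],H[...,1],H[...,2]
Mk=dict(red=M["red"],blue=(h>100)&(h<130)&(s>130),yellow=(h>22)&(h<38)&(s>130))
for k in Mk:
  m=Mk[k]&(Z>.104)&(Z<.135)
  if m.sum()>50:
    m=blob(m);a,b=np.where(m);(c,r)=cv2.minEnclosingCircle(np.c_[b,a].astype(np.float32)[:,None]);z=np.median(Z[m]);print(k,m.sum(),toplane([c],z,P)[0].round(4),r)
X,Y=C[...,0],C[...,1]
m=(s<70)&(v>120)&(abs(X-.495)<.06)&(abs(Y-.037)<.05)&(Z<.04);m=blob(m);a,b=np.where(m);print("red mark",m.sum(),rect(toplane(np.c_[b,a],.015,P)))
m=M["red"]&(Z<.04)&(abs(X-.495)<.08)&(abs(Y-.037)<.08);a,b=np.where(m);print("red plate",m.sum(),rect(toplane(np.c_[b,a],.015,P)))
print(status.get_state()["tool_pos"])
```

```text
blue 684 [ 0.5096 -0.0431  0.1246] 15.035242080688477
yellow 723 [ 0.5216 -0.1196  0.1246] 15.35218334197998
red mark 820 (array([494.2,  36.8]), array([63. , 62.4]), 89.3)
red plate 666 (array([488.2,  36.9]), array([88. , 73.4]), 10.7)
[0.4346823  0.19035702 0.16658285]
```

Converted, -24 cm is -0.4, 7.7 cm is 0.1283, 0.105 rad is 0.0334.

Emit:
step_arm(commands=[0.0233, -0.0733, 0, 0, 0, 0.0064, 0.0467, -0.1467, 0, 0, 0, 0.0159, 0.07, -0.22, 0, 0, 0, 0.0255, 0.0933, -0.2933, 0, 0, 0, 0.0334, 0.1167, -0.3667, 0, 0, 0, 0.0334, 0.1283, -0.4, 0, 0, 0, 0.0334, 0.1283, -0.4, -0.0167, 0, 0, 0.0334, 0.1283, -0.4, -0.0667, 0, 0, 0.0334], hand=0.78)

```text
t: 5.5
tool_pos: [0.5101, -0.0431, 0.1273]
tcp_rot: [-179.9, 0.2, -170.1]
force: [0.6, 0.1, -2.0]
grip_width: 0.783
grip_force: 0.0
```

Converted, -3.3 cm is -0.055, -2.5 cm is -0.0417.

Emit:
step_arm(commands=[0, 0, -0.0417, 0, 0, 0, 0, 0, -0.055, 0, 0, 0, 0, 0, -0.055, 0, 0, 0])

```text
t: 5.8
tool_pos: [0.5091, -0.0418, 0.0938]
tcp_rot: [-180.0, 0.0, -170.0]
force: [-2.4, 1.7, 4.6]
grip_width: 0.781
grip_force: 2.2
```

Emit:
step_arm(commands=[0, 0, 0, 0, 0, 0, 0, 0, 0, 0, 0, 0, 0, 0, 0, 0, 0, 0, 0, 0, 0, 0, 0, 0], hand=0)

```text
t: 6.2
tool_pos: [0.5103, -0.0424, 0.0956]
tcp_rot: [-179.8, 0.3, -169.9]
force: [-2.3, 0.9, 15.3]
grip_width: 0.619
grip_force: 58.1
```

Converted, 26.5 cm is 0.4417, 22 cm is 0.3667, -0.285 rad is -0.0907.

Emit:
step_arm(commands=[0, 0, 0.05, 0, 0, 0, 0, 0, 0.1167, 0, 0, 0, -0.0067, 0.0667, 0.1167, 0, 0, -0.0159, -0.0133, 0.1417, 0.1167, 0, 0, -0.0318, -0.02, 0.2167, 0.1167, 0, 0, -0.0477, -0.0267, 0.2917, 0.1167, 0, 0, -0.0637, -0.0333, 0.3667, 0.1167, 0, 0, -0.0796, -0.0417, 0.4417, 0.1167, 0, 0, -0.0907])

```text
t: 7.0
tool_pos: [0.4828, 0.2248, 0.1632]
tcp_rot: [-180.0, -0.1, 173.6]
force: [0.1, 0.3, -3.8]
grip_width: 0.619
grip_force: 54.2
```

Converted, 10.3 cm is 0.1717, 9 cm is 0.15.

Emit:
step_arm(commands=[-0.0083, 0.075, 0, 0, 0, 0, -0.015, 0.15, 0, 0, 0, 0, -0.0167, 0.1717, 0, 0, 0, 0, -0.0167, 0.1717, -0.05, 0, 0, 0, -0.0167, 0.1717, -0.1, 0, 0, 0, -0.0167, 0.1717, -0.125, 0, 0, 0, -0.0167, 0.1717, -0.1317, 0, 0, 0, -0.0167, 0.1717, -0.1333, 0, 0, 0])

```text
t: 7.8
tool_pos: [0.4725, 0.3246, 0.0842]
tcp_rot: [-179.8, -0.2, 173.7]
force: [-8.6, -5.9, 17.1]
grip_width: 0.617
grip_force: 55.1
```

Converted, -13.5 cm is -0.225, -9 cm is -0.15, 0.18 rad is 0.0573.

Emit:
step_arm(commands=[0, 0, 0.0017, 0, 0, 0, 0, 0, 0.0017, 0, 0, 0, 0, 0, 0.0017, 0, 0, 0, 0, 0, 0.0667, 0, 0, 0, 0, 0, 0.1383, 0, 0, 0, 0.0083, -0.075, 0.1383, 0, 0, 0.0191, 0.0167, -0.15, 0.1383, 0, 0, 0.0382, 0.025, -0.225, 0.1383, 0, 0, 0.0573], hand=0.78)

```text
t: 8.6
tool_pos: [0.489, 0.1891, 0.1666]
tcp_rot: [180.0, 0.1, -175.8]
force: [0.6, 0.2, 0.8]
grip_width: 0.779
grip_force: 0.0
```

Converted, -31 cm is -0.5167, 3.3 cm is 0.055, 0.105 rad is 0.0334.

Emit:
step_arm(commands=[0.0083, -0.075, 0, 0, 0, 0.0064, 0.0167, -0.15, 0, 0, 0, 0.0159, 0.025, -0.225, 0, 0, 0, 0.0255, 0.0333, -0.3, 0, 0, 0, 0.0334, 0.0417, -0.375, 0, 0, 0, 0.0334, 0.05, -0.45, 0, 0, 0, 0.0334, 0.055, -0.5167, 0, 0, 0, 0.0334, 0.055, -0.5167, 0, 0, 0, 0.0334])

```text
t: 9.4
tool_pos: [0.5225, -0.124, 0.1661]
tcp_rot: [-179.9, 0.0, -170.3]
force: [-0.1, -0.2, -0.0]
grip_width: 0.781
grip_force: 0.0
```

Emit:
step_arm(commands=[0, 0, -0.0417, 0, 0, 0, 0, 0, -0.1, 0, 0, 0, 0, 0, -0.12, 0, 0, 0, 0, 0, -0.12, 0, 0, 0])

```text
t: 9.8
tool_pos: [0.5215, -0.119, 0.0932]
tcp_rot: [179.9, -0.2, -170.0]
force: [0.4, -1.6, 0.6]
grip_width: 0.777
grip_force: 0.0
```

Emit:
step_arm(commands=[0, 0, 0, 0, 0, 0, 0, 0, 0, 0, 0, 0, 0, 0, 0, 0, 0, 0, 0, 0, 0, 0, 0, 0], hand=0)

```text
t: 10.2
tool_pos: [0.5227, -0.1198, 0.0956]
tcp_rot: [-179.9, 0.1, -170.0]
force: [0.2, 0.7, 6.5]
grip_width: 0.622
grip_force: 53.4
```

Converted, 26.5 cm is 0.4417, 22 cm is 0.3667, -0.285 rad is -0.0907.

Emit:
step_arm(commands=[0, 0, 0.05, 0, 0, 0, 0, 0, 0.1167, 0, 0, 0, 0, 0.0667, 0.125, 0, 0, -0.0159, 0.0033, 0.1417, 0.125, 0, 0, -0.0318, 0.0067, 0.2167, 0.125, 0, 0, -0.0477, 0.0133, 0.2917, 0.125, 0, 0, -0.0637, 0.02, 0.3667, 0.125, 0, 0, -0.0796, 0.03, 0.4417, 0.125, 0, 0, -0.0907])

```text
t: 11.0
tool_pos: [0.5395, 0.1472, 0.1693]
tcp_rot: [-180.0, -0.0, 173.5]
force: [0.6, -0.3, -3.2]
grip_width: 0.623
grip_force: 54.2
```

Converted, 17.1 cm is 0.285, 13.5 cm is 0.225.

Emit:
step_arm(commands=[0.0083, 0.075, 0, 0, 0, 0, 0.0167, 0.15, 0, 0, 0, 0, 0.025, 0.225, 0, 0, 0, 0, 0.0317, 0.285, 0, 0, 0, 0, 0.0317, 0.285, -0.0333, 0, 0, 0, 0.0317, 0.285, -0.0833, 0, 0, 0, 0.0317, 0.285, -0.1333, 0, 0, 0, 0.0317, 0.285, -0.1433, 0, 0, 0])

```text
t: 11.8
tool_pos: [0.5583, 0.3159, 0.0832]
tcp_rot: [-179.9, -0.1, 173.7]
force: [-13.0, -8.2, 37.4]
grip_width: 0.619
grip_force: 56.5
```

Converted, -13.5 cm is -0.225, -9 cm is -0.15.

Emit:
step_arm(commands=[0, 0, 0, 0, 0, 0, 0, 0, 0, 0, 0, 0, 0, 0, 0, 0, 0, 0, 0, 0, 0.0667, 0, 0, 0, 0, 0, 0.1383, 0, 0, 0, 0, -0.075, 0.1383, 0, 0, 0, 0, -0.15, 0.1383, 0, 0, 0, 0, -0.225, 0.1383, 0, 0, 0], hand=0.8)

```text
t: 12.6
tool_pos: [0.5588, 0.18, 0.1669]
tcp_rot: [180.0, 0.1, 173.7]
force: [2.0, -0.0, 0.5]
grip_width: 0.803
grip_force: 0.0
```

```bash
cat > look.py <<'E'
from m import *
import sys
def look(name):
    P=pose("top");im,d=optics.snapshot("top");M,H=masks(im);C=cloud(d,P);Z=C[...,2]
    cv2.imwrite(f"pics/{name}.png",im[:,:,::-1])
    h,s,v=H[...,0],H[...,1],H[...,2];X,Y=C[...,0],C[...,1]
    Mk=dict(red=M["red"],blue=(h>100)&(h<130)&(s>110),yellow=(h>22)&(h<38)&(s>110))
    for k in Mk:
        m=Mk[k]&(Z>.102)&(Z<.137)
        if m.sum()>50:
            m=blob(m);a,b=np.where(m);(c,r)=cv2.minEnclosingCircle(np.c_[b,a].astype(np.float32)[:,None]);z=np.median(Z[m]);print(k,m.sum(),toplane([c],.114 if z<.119 else .125,P)[0].round(4),z.round(4),r.__round__(1))
    for k,x,y in(("red",.494,.037),("blue",.507,-.043),("yellow",.521,-.121)):
        m=(s<70)&(v>110)&(abs(X-x)<.06)&(abs(Y-y)<.04)&(Z<.04)
        if m.sum()>100:
            m=blob(m);a,b=np.where(m);print(k,"mark",m.sum(),rect(toplane(np.c_[b,a],.015,P)),toplane([[b.mean(),a.mean()]],.015,P)[0].round(4))
    near=(X>.4)&(X<.64)&(Y<.1)&(Y>-.4)
    m=(h>8)&(h<23)&(s>120)&(Z>.03)&(Z<.075)&near
    if m.sum()>100:
        m=blob(m);a,b=np.where(m);z=np.median(Z[m]);print("orange",m.sum(),z,rect(toplane(np.c_[b,a],z,P)))
    st=status.get_state();print(st["t"],st["tool_pos"],st["tcp_rot"],st["grip_width"])
if __name__=="__main__": look(sys.argv[1])
E
python3 look.py t2
```

```text
blue 327 [0.4786 0.3181 0.114 ] 0.1135 13.6
red mark 813 (array([494.2,  36.8]), array([63. , 62.4]), 89.3) [0.4943 0.0375 0.015 ]
blue mark 826 (array([508.4, -40.8]), array([63.3, 64.8]), 89.3) [ 0.5088 -0.0407  0.015 ]
yellow mark 822 (array([ 522.6, -119.7]), array([65.6, 63.1]), 89.3) [ 0.523  -0.1194  0.015 ]
orange 1077 0.056334611799181755 (array([569.6, -19.7]), array([51. , 81.6]), 10.2)
12.65 [0.55933475 0.17416684 0.16675054] [-1.79856367e+02  3.40394979e-02  1.73450445e+02] 0.7978036279779245
```

View pics/t2.png

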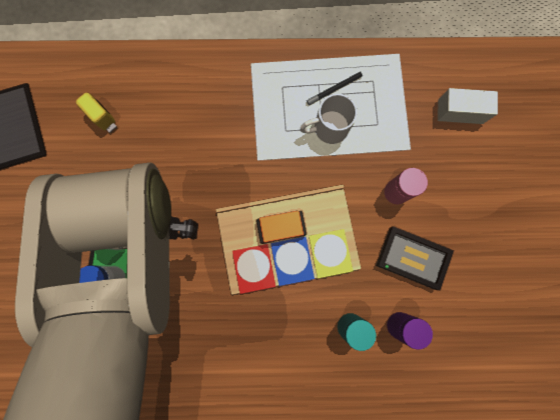

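All three marks are clear at (254,265), (292,257) and (331,250), and the battery at (282,227) is untouched. The arm hides the mat, so I'll move over the battery and check the jars from there.

Converted, -20 cm is -0.3333, -17.5 cm is -0.2917, -1.16 rad is -0.3692.

Emit:
step_arm(commands=[0.0017, -0.0417, 0, 0, 0, -0.0462, 0.005, -0.0833, 0, 0, 0, -0.0923, 0.0067, -0.125, 0, 0, 0, -0.1385, 0.01, -0.1667, 0, 0, 0, -0.1846, 0.0133, -0.2083, 0, 0, 0, -0.2308, 0.015, -0.25, 0, 0, 0, -0.2769, 0.0167, -0.2917, 0, 0, 0, -0.3231, 0.0183, -0.3333, 0, 0, 0, -0.3692], hand=1)

```text
t: 13.45
tool_pos: [0.5701, -0.0197, 0.1666]
tcp_rot: [180.0, 0.0, 106.8]
force: [-0.1, -0.3, -0.2]
grip_width: 1.002
grip_force: 0.0
```

Converted, -5 cm is -0.0833, -2 cm is -0.0333, -0.126 rad is -0.0401.

Emit:
step_arm(commands=[0, 0, 0, 0, 0, -0.0401, 0, 0, -0.0333, 0, 0, -0.0401, 0, 0, -0.0833, 0, 0, -0.0401, 0, 0, -0.0833, 0, 0, -0.0401])

```text
t: 13.85
tool_pos: [0.5685, -0.0184, 0.1135]
tcp_rot: [-179.7, -0.1, 100.0]
force: [0.8, -0.9, 0.1]
grip_width: 0.999
grip_force: 0.0
```

```bash
python3 look.py t3
python3 - <<'E'
from m import *
P=pose("wrist");s=status.get_state();im,d=optics.snapshot("wrist");C=cloud(d,P);Z=C[...,2]
cv2.imwrite("pics/w3.png",im[:,:,::-1]);H=cv2.cvtColor(im,cv2.COLOR_RGB2HSV);h,S=H[...,0],H[...,1]
m=blob((Z>.05)&(Z<.064)&(h>8)&(h<23)&(S>120));a,b=np.where(m);print(m.sum(),np.median(Z[m]),rect(toplane(np.c_[b,a],.057,P)))
E
```

```text
red 747 [0.389  0.3326 0.114 ] 0.1138 16.0
blue 765 [0.4728 0.3212 0.114 ] 0.1135 16.4
yellow 707 [0.5573 0.313  0.114 ] 0.1133 15.8
blue mark 178 (array([517.3, -59.9]), array([44.6, 22.7]), 11.1) [ 0.5179 -0.0593  0.015 ]
yellow mark 430 (array([ 520.1, -135.1]), array([34.1, 65.2]), 79.4) [ 0.5204 -0.1328  0.015 ]
13.9 [ 0.56952171 -0.01854779  0.11557666] [-1.79838230e+02 -7.20677423e-02  9.99651505e+01] 0.9967942883677091
9717 0.056986486302179326 (array([571.7, -18.3]), array([49.1, 79.3]), 9.9)
```

View pics/t3.png

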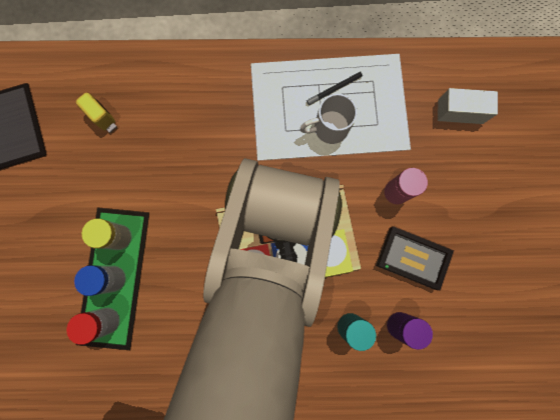

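All three jars stand upright on the mat, with lids at (85,329), (91,281) and (98,234). Next I'll grip the battery.

Emit:
step_arm(commands=[0, 0, -0.05, 0, 0, 0, 0, 0, -0.1, 0, 0, 0, 0, 0, -0.1167, 0, 0, 0, 0, 0, -0.1167, 0, 0, 0])

```text
t: 14.35
tool_pos: [0.5703, -0.0187, 0.0465]
tcp_rot: [-180.0, -0.0, 100.0]
force: [-0.1, -0.3, 1.2]
grip_width: 0.997
grip_force: 0.0
```

Converted, 2 cm is 0.0333.

Emit:
step_arm(commands=[0, 0, 0, 0, 0, 0, 0, 0, 0, 0, 0, 0, 0, 0, 0, 0, 0, 0, 0, 0, 0, 0, 0, 0, 0, 0, 0, 0, 0, 0, 0, 0, 0, 0, 0, 0, 0, 0, 0.0333, 0, 0, 0], hand=0, squeeze=60)

```text
t: 15.05
tool_pos: [0.5699, -0.0185, 0.0656]
tcp_rot: [-179.9, -0.0, 100.0]
force: [-0.4, 0.0, -3.3]
grip_width: 0.574
grip_force: 67.5
```

Converted, -27.2 cm is -0.4533, -6.4 cm is -0.1067, -0.572 rad is -0.1821.

Emit:
step_arm(commands=[0, 0, 0.0667, 0, 0, 0, 0, 0, 0.1, 0, 0, 0, -0.0167, -0.075, 0.1, 0, 0, -0.0318, -0.035, -0.15, 0.1, 0, 0, -0.0637, -0.0533, -0.225, 0.1, 0, 0, -0.0955, -0.07, -0.3, 0.1, 0, 0, -0.1273, -0.0883, -0.375, 0.1, 0, 0, -0.1592, -0.1067, -0.4533, 0.1, 0, 0, -0.1821])

```text
t: 15.85
tool_pos: [0.5053, -0.2922, 0.1268]
tcp_rot: [180.0, -0.0, 67.0]
force: [1.5, -0.6, -3.8]
grip_width: 0.57
grip_force: 67.6
```

Converted, -3.5 cm is -0.0583, -2 cm is -0.0333.

Emit:
step_arm(commands=[0, 0, 0, 0, 0, 0, 0, 0, -0.0333, 0, 0, 0, 0, 0, -0.0583, 0, 0, 0, 0, 0, -0.0583, 0, 0, 0])

```text
t: 16.25
tool_pos: [0.5052, -0.2898, 0.0898]
tcp_rot: [-179.8, -0.1, 67.2]
force: [-0.5, 0.1, -3.1]
grip_width: 0.57
grip_force: 67.4
```

Run:
```python
from m import *
P=pose("wrist");s=status.get_state();im,d=optics.snapshot("wrist");C=cloud(d,P);Z=C[...,2]
cv2.imwrite("pics/w4.png",im[:,:,::-1]);H=cv2.cvtColor(im,cv2.COLOR_RGB2HSV);h,S=H[...,0],H[...,1]
print(s["tool_pos"],s["tcp_rot"])
m=blob((Z>.09)&(h>8)&(h<23)&(S>120));a,b=np.where(m);z=np.median(Z[m]);print(m.sum(),z,rect(toplane(np.c_[b,a],z,P)))
```

```text
[ 0.50521801 -0.28981482  0.08975571] [-1.79772746e+02 -7.95977218e-02  6.72006176e+01]
18733 0.09850213478873092 (array([ 506.3, -284.7]), array([71., 49.]), 67.4)
```

View pics/w4.png

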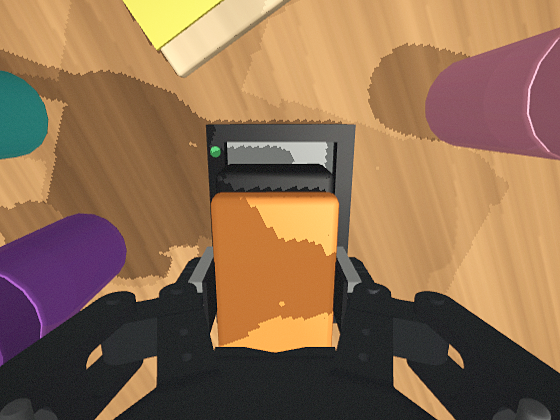

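The wrist view shows the battery (front edge at y≈195) lined up over the cradle, with the rim from 210 to 355 px. I'll lower it with a 2 mm shift in −y.

Converted, -4.2 cm is -0.07, -0.15 cm is -0.0025.

Emit:
step_arm(commands=[0, -0.0025, -0.0167, 0, 0, 0, 0, -0.0025, -0.0333, 0, 0, 0, 0, -0.0025, -0.05, 0, 0, 0, 0, -0.0025, -0.06, 0, 0, 0, 0, -0.0025, -0.0667, 0, 0, 0, 0, -0.0025, -0.07, 0, 0, 0, 0, -0.0025, -0.07, 0, 0, 0])

```text
t: 17.0
tool_pos: [0.5059, -0.2919, 0.0512]
tcp_rot: [180.0, 0.0, 67.2]
force: [-7.0, 5.6, 15.1]
grip_width: 0.572
grip_force: 69.8
```

Emit:
step_arm(commands=[0, 0, 0.0017, 0, 0, 0, 0, 0, 0.0017, 0, 0, 0, 0, 0, 0.0017, 0, 0, 0, 0, 0, 0.0017, 0, 0, 0, 0, 0, 0.0667, 0, 0, 0, 0, 0, 0.1333, 0, 0, 0, 0, 0, 0.2, 0, 0, 0], hand=1)

```text
t: 17.7
tool_pos: [0.506, -0.2921, 0.1706]
tcp_rot: [-180.0, -0.0, 67.2]
force: [0.3, -0.6, -0.4]
grip_width: 0.999
grip_force: 0.0
```

Converted, 33.5 cm is 0.5583, 29 cm is 0.4833, 0.96 rad is 0.3056.

Emit:
step_arm(commands=[0, 0.0667, 0, 0, 0, 0.0382, 0, 0.1333, 0, 0, 0, 0.0764, 0, 0.2, 0, 0, 0, 0.1146, 0, 0.2667, 0, 0, 0, 0.1528, 0, 0.3333, 0, 0, 0, 0.191, 0, 0.4083, 0, 0, 0, 0.2292, 0, 0.4833, 0, 0, 0, 0.2674, 0, 0.5583, 0, 0, 0, 0.3056], hand=0.8)

```text
t: 18.5
tool_pos: [0.5059, 0.0445, 0.1694]
tcp_rot: [180.0, 0.0, 122.5]
force: [0.9, 0.3, -0.4]
grip_width: 0.799
grip_force: 0.0
```

```bash
python3 look.py t4
python3 - <<'E'
from m import *
P=pose("top");im,d=optics.snapshot("top");C=cloud(d,P)
for dx in(-.018,0,.018):
  print([float(np.median(C[...,2][(np.hypot(C[...,0]-.5055-dx*.92-q*.388,C[...,1]+.2913+dx*.39-q*.92)<.008)]).round(4)) for q in(-.035,0,.035)])
E
```

```text
red 750 [0.389  0.3326 0.114 ] 0.1138 16.0
blue 772 [0.4714 0.3204 0.114 ] 0.1135 16.6
yellow 709 [0.5563 0.3125 0.114 ] 0.1133 15.8
blue mark 413 (array([507.7, -56.5]), array([32.2, 65.2]), 86.6) [ 0.5075 -0.0549  0.015 ]
yellow mark 824 (array([ 522.6, -119.7]), array([65.6, 63.1]), 89.3) [ 0.523  -0.1195  0.015 ]
orange 1158 0.059569796484339924 (array([ 502.8, -291.3]), array([85. , 52.3]), 67.7)
18.55 [0.50501449 0.05004692 0.16937565] [ 1.79943273e+02 -1.32317067e-01  1.23061304e+02] 0.7969235033083937
[0.0599, 0.0598, 0.0577]
[0.0599, 0.0599, 0.0573]
[0.0597, 0.0597, 0.0568]
```

Converted, 27.4 cm is 0.4567, 5.3 cm is 0.0883, 0.9 rad is 0.2865.

Emit:
step_arm(commands=[0.0167, 0.075, 0, 0, 0, 0.0414, 0.0333, 0.15, 0, 0, 0, 0.0828, 0.05, 0.225, 0, 0, 0, 0.1241, 0.0667, 0.3, 0, 0, 0, 0.1655, 0.08, 0.375, 0, 0, 0, 0.2069, 0.0883, 0.4333, 0, 0, 0, 0.2483, 0.0883, 0.4567, 0, 0, 0, 0.2865, 0.0883, 0.4567, 0, 0, 0, 0.2865], hand=0.85)

```text
t: 19.4
tool_pos: [0.559, 0.3181, 0.1687]
tcp_rot: [-180.0, -0.0, 173.9]
force: [0.2, -0.9, 0.3]
grip_width: 0.85
grip_force: 0.0
```

Converted, -8.4 cm is -0.14, -6.5 cm is -0.1083.

Emit:
step_arm(commands=[0, 0, -0.05, 0, 0, 0, 0, 0, -0.1083, 0, 0, 0, 0, 0, -0.14, 0, 0, 0, 0, 0, -0.14, 0, 0, 0])

```text
t: 19.8
tool_pos: [0.5582, 0.3148, 0.0826]
tcp_rot: [-179.8, -0.3, 173.5]
force: [1.1, -0.3, 0.2]
grip_width: 0.852
grip_force: 0.0
```

Emit:
step_arm(commands=[0, 0, 0, 0, 0, 0, 0, 0, 0, 0, 0, 0, 0, 0, 0, 0, 0, 0, 0, 0, 0, 0, 0, 0, 0, 0, 0, 0, 0, 0], hand=0, squeeze=50)

```text
t: 20.3
tool_pos: [0.5599, 0.3165, 0.0869]
tcp_rot: [180.0, 0.2, 173.7]
force: [0.4, -4.2, 6.7]
grip_width: 0.62
grip_force: 53.5
```

Run:
```python
from m import *
P=pose("top");im,d=optics.snapshot("top");C=cloud(d,P);H=cv2.cvtColor(im,cv2.COLOR_RGB2HSV);h,S=H[...,0],H[...,1]
X,Y,Z=C[...,0],C[...,1],C[...,2]
m=blob((h>8)&(h<23)&(S>120)&(Z>.045)&(Z<.075)&(np.hypot(X-.5055,Y+.2913)<.07))
m=cv2.erode(m.astype(np.uint8),np.ones((5,5)))>0
p=C[m];A=np.c_[p[:,:2]-[.5055,-.2913],np.ones(len(p))];print(m.sum(),np.linalg.lstsq(A,p[:,2],rcond=None)[0])
a,b=np.where(m);print(rect(toplane(np.c_[b,a],.06,P)))
```

```text
782 [-0.00578046  0.00099119  0.05992637]
(array([ 503.1, -291.1]), array([74.4, 41. ]), 67.2)
```

Converted, -26.5 cm is -0.4417, -22 cm is -0.3667, 0.285 rad is 0.0907.

Emit:
step_arm(commands=[0, 0, 0.05, 0, 0, 0, 0, 0, 0.1, 0, 0, 0, -0.005, -0.0667, 0.1, 0, 0, 0.0159, -0.01, -0.1417, 0.1, 0, 0, 0.0318, -0.0167, -0.2167, 0.1, 0, 0, 0.0477, -0.0233, -0.2917, 0.1, 0, 0, 0.0637, -0.03, -0.3667, 0.1, 0, 0, 0.0796, -0.0367, -0.4417, 0.1, 0, 0, 0.0907])

```text
t: 21.15
tool_pos: [0.5364, 0.0504, 0.1454]
tcp_rot: [180.0, -0.0, -169.8]
force: [1.0, -0.5, -2.8]
grip_width: 0.62
grip_force: 54.2
```

Converted, -17.1 cm is -0.285, -16.5 cm is -0.275.

Emit:
step_arm(commands=[-0.005, -0.075, 0, 0, 0, 0, -0.01, -0.15, 0, 0, 0, 0, -0.0167, -0.225, 0, 0, 0, 0, -0.0217, -0.275, 0, 0, 0, 0, -0.0217, -0.285, 0, 0, 0, 0, -0.0217, -0.285, 0, 0, 0, 0, -0.0217, -0.285, -0.0333, 0, 0, 0, -0.0217, -0.285, -0.0667, 0, 0, 0])

```text
t: 21.95
tool_pos: [0.5244, -0.1177, 0.1052]
tcp_rot: [-180.0, 0.1, -169.8]
force: [0.1, -0.2, -3.0]
grip_width: 0.618
grip_force: 54.1
```

Converted, -1 cm is -0.0167, -0.8 cm is -0.0133.

Emit:
step_arm(commands=[0, 0, -0.0083, 0, 0, 0, 0, 0, -0.0133, 0, 0, 0, 0, 0, -0.0167, 0, 0, 0, 0, 0, -0.0167, 0, 0, 0])

```text
t: 22.35
tool_pos: [0.5239, -0.1177, 0.0978]
tcp_rot: [179.9, 0.0, -169.8]
force: [-7.0, 4.6, 16.1]
grip_width: 0.622
grip_force: 55.3
```

Converted, 13.5 cm is 0.225, 9 cm is 0.15, -0.15 rad is -0.0477.

Emit:
step_arm(commands=[0, 0, 0.0017, 0, 0, 0, 0, 0, 0.0017, 0, 0, 0, 0, 0, 0.0017, 0, 0, 0, 0, 0, 0.0667, 0, 0, 0, 0, 0, 0.125, 0, 0, 0, -0.0083, 0.075, 0.125, 0, 0, -0.0159, -0.0167, 0.15, 0.125, 0, 0, -0.0318, -0.025, 0.225, 0.125, 0, 0, -0.0477], hand=0.75)

```text
t: 23.15
tool_pos: [0.5089, 0.0171, 0.1707]
tcp_rot: [-180.0, 0.1, -178.7]
force: [0.8, 0.6, -0.1]
grip_width: 0.748
grip_force: 0.0
```

```bash
python3 look.py t5
```

```text
red 748 [0.389  0.3326 0.114 ] 0.1137 16.0
blue 768 [0.4716 0.3209 0.114 ] 0.1134 16.3
yellow 733 [ 0.5213 -0.1174  0.125 ] 0.1246 15.4
orange 1214 0.05950173981410592 (array([ 504.6, -286.4]), array([95.4, 52.6]), 67.7)
23.2 [0.50732196 0.02290332 0.170643  ] [ 1.79854037e+02 -3.08516491e-02 -1.78586431e+02] 0.7513040025202373
```

Converted, 30.6 cm is 0.51, -2.5 cm is -0.0417, -0.134 rad is -0.0427.

Emit:
step_arm(commands=[-0.0083, 0.075, 0, 0, 0, -0.0159, -0.0167, 0.15, 0, 0, 0, -0.0318, -0.025, 0.225, 0, 0, 0, -0.0427, -0.0333, 0.3, 0, 0, 0, -0.0427, -0.0417, 0.375, 0, 0, 0, -0.0427, -0.05, 0.45, 0, 0, 0, -0.0427, -0.0583, 0.51, 0, 0, 0, -0.0427, -0.0583, 0.51, 0, 0, 0, -0.0427], hand=0.85)

```text
t: 24.0
tool_pos: [0.4731, 0.3255, 0.1702]
tcp_rot: [179.9, 0.0, 174.1]
force: [0.6, -0.4, 0.5]
grip_width: 0.848
grip_force: 0.0
```

Converted, -8.5 cm is -0.1417, -6.5 cm is -0.1083.

Emit:
step_arm(commands=[0, 0, -0.05, 0, 0, 0, 0, 0, -0.1083, 0, 0, 0, 0, 0, -0.1417, 0, 0, 0, 0, 0, -0.1417, 0, 0, 0])

```text
t: 24.4
tool_pos: [0.4731, 0.3208, 0.0829]
tcp_rot: [-179.8, -0.3, 173.8]
force: [-0.1, 0.2, -0.1]
grip_width: 0.85
grip_force: 0.0
```

Emit:
step_arm(commands=[0, 0, 0, 0, 0, 0, 0, 0, 0, 0, 0, 0, 0, 0, 0, 0, 0, 0, 0, 0, 0, 0, 0, 0, 0, 0, 0, 0, 0, 0], hand=0)

```text
t: 24.9
tool_pos: [0.4749, 0.3221, 0.0868]
tcp_rot: [179.9, 0.2, 173.8]
force: [0.2, -0.3, 7.1]
grip_width: 0.624
grip_force: 53.0
```

Converted, -26.5 cm is -0.4417, -22 cm is -0.3667, 0.285 rad is 0.0907.

Emit:
step_arm(commands=[0, 0, 0.05, 0, 0, 0, 0, 0, 0.1, 0, 0, 0, 0.0067, -0.0667, 0.1, 0, 0, 0.0159, 0.015, -0.1417, 0.1, 0, 0, 0.0318, 0.0233, -0.2167, 0.1, 0, 0, 0.0477, 0.0317, -0.2917, 0.1, 0, 0, 0.0637, 0.04, -0.3667, 0.1, 0, 0, 0.0796, 0.0467, -0.4417, 0.1, 0, 0, 0.0907])

```text
t: 25.7
tool_pos: [0.5017, 0.055, 0.1454]
tcp_rot: [180.0, -0.0, -169.7]
force: [1.6, -0.1, -2.6]
grip_width: 0.625
grip_force: 53.7
```

Converted, -9.9 cm is -0.165, -8.5 cm is -0.1417.

Emit:
step_arm(commands=[0.0067, -0.075, 0, 0, 0, 0, 0.0133, -0.1417, 0, 0, 0, 0, 0.015, -0.165, 0, 0, 0, 0, 0.015, -0.165, 0, 0, 0, 0, 0.015, -0.165, 0, 0, 0, 0, 0.015, -0.165, -0.0333, 0, 0, 0, 0.015, -0.165, -0.0667, 0, 0, 0, 0.015, -0.165, -0.0667, 0, 0, 0])

```text
t: 26.5
tool_pos: [0.5097, -0.0403, 0.1034]
tcp_rot: [179.8, -0.3, -169.7]
force: [0.0, -0.1, -2.8]
grip_width: 0.623
grip_force: 53.9
```

Converted, -1 cm is -0.0167, -0.8 cm is -0.0133.

Emit:
step_arm(commands=[0.0017, -0.0017, -0.0067, 0, 0, 0, 0.0017, -0.0017, -0.0133, 0, 0, 0, 0.0017, -0.0017, -0.0167, 0, 0, 0, 0.0017, -0.0017, -0.0167, 0, 0, 0])

```text
t: 26.9
tool_pos: [0.513, -0.0428, 0.0976]
tcp_rot: [-179.9, 0.2, -169.8]
force: [-2.9, 4.1, 14.0]
grip_width: 0.617
grip_force: 55.1
```

Converted, 13.5 cm is 0.225, 9 cm is 0.15, -0.15 rad is -0.0477.

Emit:
step_arm(commands=[0, 0, 0.0017, 0, 0, 0, 0, 0, 0.0017, 0, 0, 0, 0, 0, 0.0017, 0, 0, 0, 0, 0, 0.0667, 0, 0, 0, 0, 0, 0.125, 0, 0, 0, -0.0167, 0.075, 0.125, 0, 0, -0.0159, -0.0333, 0.15, 0.125, 0, 0, -0.0318, -0.05, 0.225, 0.125, 0, 0, -0.0477], hand=0.75)

```text
t: 27.7
tool_pos: [0.4816, 0.093, 0.1705]
tcp_rot: [-180.0, 0.0, -178.6]
force: [1.4, -1.0, 0.7]
grip_width: 0.749
grip_force: 0.0
```

```bash
python3 look.py t6
```

```text
red 736 [0.3891 0.3325 0.114 ] 0.1137 16.1
blue 701 [ 0.5095 -0.0411  0.125 ] 0.1247 15.1
yellow 732 [ 0.5213 -0.1174  0.125 ] 0.1245 15.4
red mark 530 (array([498.8,  27.6]), array([64.3, 42.4]), 22.3) [0.4981 0.0291 0.015 ]
blue mark 46 (array([526.4, -17.1]), array([ 7.8, 35. ]), 56.7) [ 0.5246 -0.016   0.015 ]
yellow mark 122 (array([ 521.2, -106.8]), array([64. , 38.2]), 9.7) [ 0.5269 -0.1012  0.015 ]
orange 1216 0.059400770891332444 (array([ 504.6, -286.3]), array([95.7, 52.6]), 67.7)
27.75 [0.47935724 0.09854823 0.17044952] [ 1.79859720e+02 -6.68689930e-02 -1.78541359e+02] 0.7540573237202647
```

Converted, 24.1 cm is 0.4017, -9.2 cm is -0.1533, -0.134 rad is -0.0427.

Emit:
step_arm(commands=[-0.0283, 0.075, 0, 0, 0, -0.0159, -0.0567, 0.15, 0, 0, 0, -0.0318, -0.085, 0.225, 0, 0, 0, -0.0427, -0.1133, 0.3, 0, 0, 0, -0.0427, -0.1417, 0.375, 0, 0, 0, -0.0427, -0.1533, 0.4017, 0, 0, 0, -0.0427, -0.1533, 0.4017, 0, 0, 0, -0.0427, -0.1533, 0.4017, 0, 0, 0, -0.0427], hand=0.85)

```text
t: 28.55
tool_pos: [0.3902, 0.3326, 0.1702]
tcp_rot: [-180.0, 0.0, 173.9]
force: [0.7, -0.3, 0.1]
grip_width: 0.848
grip_force: 0.0
```

Converted, -8.5 cm is -0.1417, -6.5 cm is -0.1083.

Emit:
step_arm(commands=[0, 0, -0.05, 0, 0, 0, 0, 0, -0.1083, 0, 0, 0, 0, 0, -0.1417, 0, 0, 0, 0, 0, -0.1417, 0, 0, 0])

```text
t: 28.95
tool_pos: [0.3898, 0.331, 0.0832]
tcp_rot: [-179.8, -0.2, 173.8]
force: [-0.3, -0.6, 0.8]
grip_width: 0.851
grip_force: 0.0
```

Emit:
step_arm(commands=[0, 0, 0, 0, 0, 0, 0, 0, 0, 0, 0, 0, 0, 0, 0, 0, 0, 0, 0, 0, 0, 0, 0, 0, 0, 0, 0, 0, 0, 0], hand=0)

```text
t: 29.45
tool_pos: [0.3909, 0.3329, 0.0866]
tcp_rot: [180.0, 0.2, 173.9]
force: [1.2, -1.1, 7.0]
grip_width: 0.623
grip_force: 53.4
```

Converted, -25.2 cm is -0.42, 1.5 cm is 0.025, 0.285 rad is 0.0907.

Emit:
step_arm(commands=[0, 0, 0.05, 0, 0, 0, 0, 0, 0.1, 0, 0, 0, 0.025, -0.07, 0.1, 0, 0, 0.0159, 0.05, -0.14, 0.1, 0, 0, 0.0318, 0.075, -0.21, 0.1, 0, 0, 0.0477, 0.1, -0.28, 0.1, 0, 0, 0.0637, 0.125, -0.35, 0.1, 0, 0, 0.0796, 0.15, -0.42, 0.1, 0, 0, 0.0907])

```text
t: 30.25
tool_pos: [0.4802, 0.0792, 0.1455]
tcp_rot: [180.0, -0.0, -169.7]
force: [0.4, -0.0, -2.9]
grip_width: 0.621
grip_force: 54.2
```

Converted, -4.3 cm is -0.0717, -4 cm is -0.0667.

Emit:
step_arm(commands=[0.0217, -0.0617, 0, 0, 0, 0, 0.025, -0.0717, 0, 0, 0, 0, 0.025, -0.0717, 0, 0, 0, 0, 0.025, -0.0717, 0, 0, 0, 0, 0.025, -0.0717, -0.0333, 0, 0, 0, 0.025, -0.0717, -0.0667, 0, 0, 0, 0.025, -0.0717, -0.0667, 0, 0, 0, 0.025, -0.0717, -0.0667, 0, 0, 0])

```text
t: 31.05
tool_pos: [0.4949, 0.0388, 0.1058]
tcp_rot: [180.0, -0.0, -169.7]
force: [-0.3, -1.3, -2.6]
grip_width: 0.622
grip_force: 54.3
```

Converted, -1 cm is -0.0167, -0.8 cm is -0.0133.

Emit:
step_arm(commands=[0, 0, -0.0067, 0, 0, 0, 0, 0, -0.0133, 0, 0, 0, 0, 0, -0.0167, 0, 0, 0, 0, 0, -0.0167, 0, 0, 0])

```text
t: 31.45
tool_pos: [0.4957, 0.0381, 0.0975]
tcp_rot: [-180.0, 0.2, -169.8]
force: [-4.1, 2.5, 18.7]
grip_width: 0.623
grip_force: 56.3
```

Next I'll release the red jar, retreat upwards and clear the view.

Converted, 12 cm is 0.2, 11 cm is 0.1833.

Emit:
step_arm(commands=[0, 0, 0.0017, 0, 0, 0, 0, 0, 0.0017, 0, 0, 0, 0, 0, 0.0017, 0, 0, 0, 0, 0, 0.0667, 0, 0, 0, 0, 0, 0.1333, 0, 0, 0, -0.05, 0.0667, 0.15, 0, 0, 0, -0.1, 0.1333, 0.1667, 0, 0, 0, -0.15, 0.2, 0.1833, 0, 0, 0], hand=0.75)

```text
t: 32.25
tool_pos: [0.4057, 0.1564, 0.2051]
tcp_rot: [180.0, 0.0, -169.9]
force: [1.0, 0.5, -0.3]
grip_width: 0.748
grip_force: 0.0
```

Converted, 13.5 cm is 0.225, 9 cm is 0.15.

Emit:
step_arm(commands=[-0.0333, 0.075, 0, 0, 0, 0, -0.0667, 0.15, 0, 0, 0, 0, -0.1, 0.225, 0, 0, 0, 0, -0.1, 0.225, 0, 0, 0, 0, -0.1, 0.225, 0, 0, 0, 0])

```text
t: 32.75
tool_pos: [0.3464, 0.2911, 0.2046]
tcp_rot: [-180.0, -0.0, -169.6]
force: [-0.3, 0.2, -0.6]
grip_width: 0.75
grip_force: 0.0
```

```bash
python3 look.py t7
python3 - <<'E'
from h import *
a=cv2.imread("pics/t7.png")
im,d=optics.snapshot("side");cv2.imwrite("pics/s7.png",np.vstack([cv2.resize(a[170:310,200:480],(560,280)),im[100:370,:,::-1]]))
E
```

```text
red 693 [0.493 0.039 0.125] 0.1247 15.0
blue 703 [ 0.5095 -0.0411  0.125 ] 0.1246 15.1
yellow 733 [ 0.5213 -0.1174  0.125 ] 0.1246 15.4
red mark 139 (array([498.8,  22.1]), array([63.8, 32. ]), 14.7) [0.4988 0.0176 0.015 ]
blue mark 126 (array([502.4, -28.6]), array([65.3, 36.9]), 28.3) [ 0.5001 -0.0236  0.015 ]
yellow mark 123 (array([ 521.2, -106.8]), array([64. , 38.2]), 9.7) [ 0.527  -0.1012  0.015 ]
orange 1211 0.05945000025963627 (array([ 504.5, -286.3]), array([95.8, 52.7]), 67.4)
32.8 [0.3469651  0.29024764 0.2045812 ] [-1.79976257e+02 -8.86034932e-03 -1.69761802e+02] 0.7497722945991586
```

View pics/s7.png

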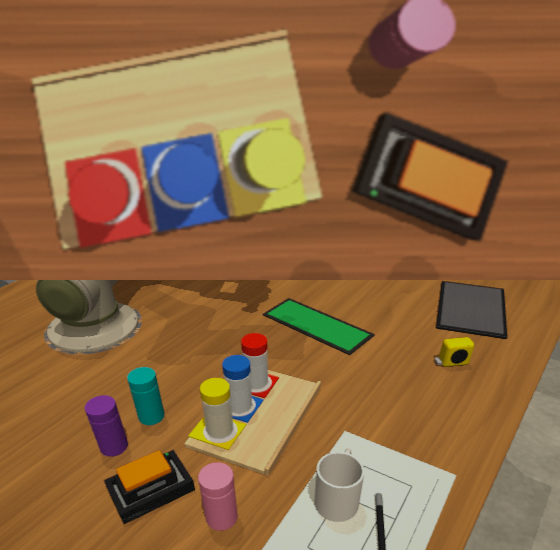

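The picture shows each jar upright on its own colour's plate. The battery sits flat in the cradle with its top at 60 mm, and the mug and decoys haven't moved.

```bash
python3 -c "
from plant import job_done
print(job_done())"
```

```text
the job is handed in; nothing more can be done
None
```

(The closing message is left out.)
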